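# Latch the lens kit case and read its tag

## Robot

A 6-joint arm with a two-finger parallel gripper is mounted at the origin on the work surface. World frame = base frame: x ahead of the robot, y to its left, z up, the work surface at z = 0. Lengths are in m, angles in rad, forces in N, time in s.
With the tool pointing down it reaches from about 0.275 to 0.725 m from the base axis. Payload 15.9 kg.
Tool frame: the origin (TCP) lies at the very end of the fingers, on their centre line; the grasp point (between the pads) lies 19 mm behind it (bot.grasp_offset is the distance from the TCP to the grasp point, in m); z points along the fingers, y is the line along which they close (so a half turn about z gives the same grasp; the last joint's range is limited). The gripper opens to 85 mm and grips with 20 to 120 N. Pads are 22 mm wide; open, the fingers measure 114 mm over their backs; the gripper's body (76 mm by 85 mm) begins 54 mm behind the grasp point. The pads swing forward as they close: fully open they stand 13 mm farther back than shut.
Start: joints at [1.221, 0.213, -0.034, 1.323, 0, 1.571], TCP at [0.171, 0.47, 0.231] pointing down, gripper open.
Joint ranges: [-2.98, 2.98], [-0.74, 1.72], [-1.14, 1.35], [-2.1, 2.04], [-1.57, 1.44], [-3.14, 3.14]. Speed limits (rad/s): [1.89, 1.89, 2.39, 2.57, 3.14, 3.14].

## Interface

Orientations are given as a unit quaternion [w, x, y, z].
In Python, from plant import bot gives the robot as it stands. The module is installed in compiled form; this text tells all that it offers.
- The arm moves only by the shell command python3 -m crank 'ROWS'. ROWS is a JSON object of lists of equal length, an entry for each row: "twist": the turn, a rotation vector about the tool's x, y, z in rad, a list of three; "slide": the shift along the tool's x, y, z in cm, a list of three; "gripper": the finger opening in cm, from 0 to 8.54. A call has exactly 10 rows; each row is the pose to reach, as a shift and turn from the pose commanded when the call began, along the tool's axes at that moment; what a row does not reach only later rows make up. A row lasts 1/8 s, in which the tool goes at most 62.5 mm and 10.7 degrees, less where a joint would pass 70% of its speed; a pose out of reach is approached as far as the arm can. A call with a gripper value outside its range is refused whole. The fingers move at their own pace and stop on an object; the grip force is fixed at half the most. Time passes only in rows, so rows that repeat a pose let the fingers close, or fill a call up. It gives the time, the measured TCP pose, the force, the opening and the grip force at its end, in the units of the state.
- bot.read_state(): the state, without advancing time (a new reading comes with each control period).
- bot.grab_frame(name): name is "scene" or "top" or "wrist"; returns a dict with "frame" (420x560x3 uint8, red, green, blue), "camera_matrix" (3x3 intrinsics, pixels), "T" (4x4, takes a point from camera to world coordinates). Camera axes: x right, y up, looking along -z (the intrinsics and any distortion apply to the point x, -y, -z); pixel columns grow to the right and rows downward; lengths in m; the calibration is good to about 2 mm. The wrist camera is an equidistant fisheye: a pixel r from the principal point sees the ray r / f radians off the axis. A picture is of the moment at which its call begins. There is no depth.
- bot.job_done(): hands the job in; it is judged then, once.
Trained networks look in a picture, given as the dict that the camera call returned (one of the last four; its "shot" number tells which), for a name from the list of things; names that differ only in an ending like _2 or _b are one class to them, and where a whole thing is asked for, a point or a joint stands for the part that bears it (a point fixed in the world has none). Each returns a list of dicts, best first, with "conf" (0 to 1); they miss things now and then, are a little off and sometimes report something else, mostly with a low value. They report only what shows in the picture. A call takes as long as a camera call. They do not tell look-alikes from the thing itself.
- bot.find_in(picture, query): "bbox" ([centre column, centre row, width, height] in pixels, round what is visible of it).
- bot.place_of(picture, query): "pixel" ([column, row] in pixels: a listed point, or the origin of a listed thing).
The state is a dict: "clock": time; "qpos": joint angles; "dq": joint speeds; "effort": joint torques, N m; "ee_pos": TCP position; "ee_rot": TCP orientation; "wrist_force": force on the tool from outside, world axes, zero at the start; "ft_torque": the same for the moment, N m; "grip_width": finger opening in m; "grasp_force": force on a finger pad.
Only numpy, scipy, OpenCV 4.12 (cv2) and the standard library are available. Lean on these libraries where they do the work, as an engineer would, in place of code of your own. Each camera call takes 0.05 s, during which the arm holds its last target. There are 200 camera calls.

## Task

Book the grey lens kit case out: swing the steel latch plate on its sloping front down until it rests fully home in its catch, then pick up the white tag reader and hold its orange sprung nose square on the striped tag of the closed latch, pressed in about halfway and never hard, keeping it steady for about two seconds. Then lay the reader back flat and lengthwise on the middle of its black charging pad, let go and leave the latch shut and everything else on the table undisturbed.

Things in the scene. Friction and masses are not known exactly. Their poses are not given: they have to be found in the camera images.
- case: Grey lens case, fixed, 220 deep (x) x 240 wide (y) x 100 tall. Origin: underside centre; x from front (robot's side) to back, y left, z up. Its 45 degree sloping front face runs, in the case frame, from x -110, z 15 up to x -25, z 100 (mm); outward normal (-0.707, 0, 0.707). A handle bar along y crosses the top at x 60, 112 high.
- latch_hinge (a point): Fixed point in the middle of the latch's hinge line, near the top of the slope, in the case frame at x -36, y 0, z 91 mm; the hinge line runs along the case's y. Axes as the case's.
- latch (a joint): Angle of the steel latch plate (rad): 0 = shut on the slope, grows as it swings outward and up, stop 1.4; at 0.8 it stands out level towards the robot. Plate 62 long from the hinge line, 50 wide, 5 thick. The hinge is stiff (about 0.08 N m of friction, no spring): the plate stays where it is left. Shut is below 0.06.
- tag (a point): Centre of the striped paper tag, 28 x 28, on the outer face of the latch plate, 34 mm from the hinge line and 5.6 mm outward of it. z points out of the tag (plate's outward normal), x towards the hinge (up the slope when shut), y along the hinge (case's y). Moves with the latch.
- reader: White tag reader with blue sides, 150 to 220 g; flat-sided handle 125 long (x -75 to +50) x 30 wide (y) x 32 tall (z). Origin: middle of the underside, x along the handle to the nose, z up. The round orange nose is on the handle's middle axis, 16 mm above the underside. It begins lying flat on the pad.
- nose_tip (a point): Centre of the front face of the orange nose (round, 24 diameter): unpressed at x = +75, y = 0, z = 16 mm in the reader frame. Axes as the reader's. Moves back with the nose.
- nose (a joint): How far the sprung nose is pushed in (m): 0 = out, stop at 0.010. Spring 0.7 N per mm, so 5 mm takes 3.5 N and the stop is met at 7 N. The reader reads between 0.003 and 0.007.
- pad: Black charging pad, fixed, 170 long (x) x 80 wide (y) x 25 tall, flat top. Origin: centre of its underside; x lengthwise. The reader's underside lies on it at a height of 25 mm; it stands on either side of the table.
- drops: Bystander, loose: small white bottle with a green cap, 28 diameter x 70 tall, standing beside the pad. Origin at its underside, near the middle.
- cleaner: Bystander, loose: clear bottle with a blue cap, 52 diameter x 150 tall. Origin at its underside, near the middle.
- spec_case: Bystander, loose: blue spectacle case, 155 x 60 x 38. Origin at its underside, near the middle.
- mug: Bystander, loose: white mug, 76 diameter x 90 tall. Origin at its underside, near the middle.
- occluder: Bystander, loose: flat black paddle, 165 long (x -65 to +100, disc at +x), 6 thick. Origin at its underside, near the middle.
- trial_lens: Bystander, loose: red-rimmed trial lens, 38 diameter, 5 thick, with a tab. Origin at its underside, near the middle.
- pen_torch: Bystander, loose: metal pen torch, 140 long (x -60 to +80), 18 thick. Origin at its underside, near the middle.
Mind the look-alikes: they are no part of the job. What is shaped like the reader but pink is not meant.

How it is judged:
By the outcome, as a careful person would: the job done as asked, in the order asked, and still so for the second after the job is handed in, with the robot touching nothing.
It also fails if it takes over 56 s, if anything falls off the work surface, if the arm or the gripper's body presses on something with over 40 N, if the wrist force passes 120 N, or if a joint passes its speed limit or range.

## Working session

There is one attempt and no reset: what is moved stays moved. The work goes in short steps, Python scripts to look and compute and a shell command to move; the robot and the scene stay as the last step left them, time stands still between calls to the robot, and variables do not carry over. Pictures are saved under pics/ and viewed, at most 10 in all, crops included, and the job is handed in when it is done.

```bash
mkdir -p pics
cat > h.py <<'E'
import numpy as np, cv2
from scipy.spatial.transform import Rotation as R
from plant import bot
def ray(p,px):
    K=p["camera_matrix"];T=p["T"]
    d=np.array([(px[0]-K[0,2])/K[0,0],-(px[1]-K[1,2])/K[1,1],-1.])
    return T[:3,3],T[:3,:3]@d
def atz(p,px,z):
    o,d=ray(p,px);return o+d*(z-o[2])/d[2]
def proj(p,X):
    T=p["T"];c=T[:3,:3].T@(np.asarray(X)-T[:3,3]);K=p["camera_matrix"]
    return np.array([K[0,0]*c[0]/-c[2]+K[0,2],K[1,1]*-c[1]/-c[2]+K[1,2]])
def tri(a,pa,b,pb):
    o1,d1=ray(a,pa);o2,d2=ray(b,pb)
    s=np.linalg.lstsq(np.c_[d1,-d2],o2-o1,rcond=None)[0]
    x,y=o1+d1*s[0],o2+d2*s[1];return (x+y)/2,np.linalg.norm(x-y)
def save(p,n,crop=None,s=1):
    f=p["frame"][:,:,::-1]
    if crop:f=f[crop[1]:crop[3],crop[0]:crop[2]]
    cv2.imwrite("pics/"+n+".png",cv2.resize(f,None,fx=s,fy=s,interpolation=cv2.INTER_CUBIC))
def tool():
    s=bot.read_state();q=s["ee_rot"];return np.array(s["ee_pos"]),R.from_quat([q[1],q[2],q[3],q[0]])
E
python3 - <<'E'
from h import *
np.set_printoptions(precision=4,suppress=True)
S=bot.grab_frame("scene");T=bot.grab_frame("top")
save(S,"s0",s=1.4);save(T,"t0",s=1.4)
print(T["T"],S["T"],T["camera_matrix"])
for q in ["case","latch_hinge","tag","reader","nose_tip","pad","drops","cleaner","spec_case","mug","occluder","trial_lens","pen_torch"]:
    for n,p in (("S",S),("T",T)):
        print(q,n,[(np.round(d["pixel"]).tolist(),round(d["conf"],2)) for d in bot.place_of(p,q)[:3]])
print(bot.read_state())
E
```

```text
[[ 0.0164  0.9841 -0.1766  0.2228]
 [-0.9999  0.0156 -0.006  -0.0603]
 [-0.0031  0.1767  0.9843  1.4329]
 [ 0.      0.      0.      1.    ]] [[ 0.4379 -0.5065  0.7428  1.5196]
 [ 0.899   0.2474 -0.3613 -0.5806]
 [-0.0008  0.826   0.5637  0.8644]
 [ 0.      0.      0.      1.    ]] [[490.9171   0.     280.0073]
 [  0.     490.9171 208.9009]
 [  0.       0.       1.    ]]
case S [([351.0, 249.0], 0.69)]
case T [([249.0, 160.0], 0.8)]
latch_hinge S [([347.0, 215.0], 0.61)]
latch_hinge T [([250.0, 161.0], 0.57)]
tag S [([337.0, 210.0], 0.7), ([220.0, 252.0], 0.47), ([447.0, 197.0], 0.32)]
tag T [([250.0, 172.0], 0.81), ([248.0, 162.0], 0.53)]
reader S [([158.0, 207.0], 0.96), ([125.0, 252.0], 0.91), ([218.0, 236.0], 0.85)]
reader T [([459.0, 186.0], 0.86), ([346.0, 216.0], 0.77), ([428.0, 245.0], 0.65)]
nose_tip S [([219.0, 246.0], 0.59), ([132.0, 232.0], 0.51), ([125.0, 316.0], 0.5)]
nose_tip T [([448.0, 166.0], 0.59), ([357.0, 192.0], 0.53), ([416.0, 269.0], 0.52)]
pad S [([211.0, 245.0], 0.98)]
pad T [([352.0, 221.0], 0.91)]
drops S [([182.0, 233.0], 0.56)]
drops T [([370.0, 244.0], 0
[... 336 characters left out ...]
 0.69)]
occluder T [([277.0, 245.0], 0.74)]
trial_lens S [([298.0, 222.0], 0.47)]
trial_lens T [([268.0, 217.0], 0.68)]
pen_torch S [([241.0, 219.0], 0.7), ([293.0, 223.0], 0.31)]
pen_torch T [([316.0, 246.0], 0.59)]
{'clock': 1.4, 'qpos': array([ 1.221 ,  0.2129, -0.0344,  1.3235, -0.    ,  1.5708]), 'dq': array([-0.0009, -0.0005,  0.0006, -0.0017, -0.0001,  0.0001]), 'effort': array([ -0.0012, -68.5968,  48.7326,   0.0018,  -0.0003,  -0.    ]), 'ee_pos': array([0.1714, 0.4697, 0.2313]), 'ee_rot': array([ 0.    ,  0.174 ,  0.9847, -0.    ]), 'wrist_force': array([0.4139, 0.1476, 1.0498]), 'ft_torque': array([ 0.0197,  0.0211, -0.0065]), 'grasp_force': 0.0, 'grip_width': 0.08517823816948884}
```

View pics/s0.png

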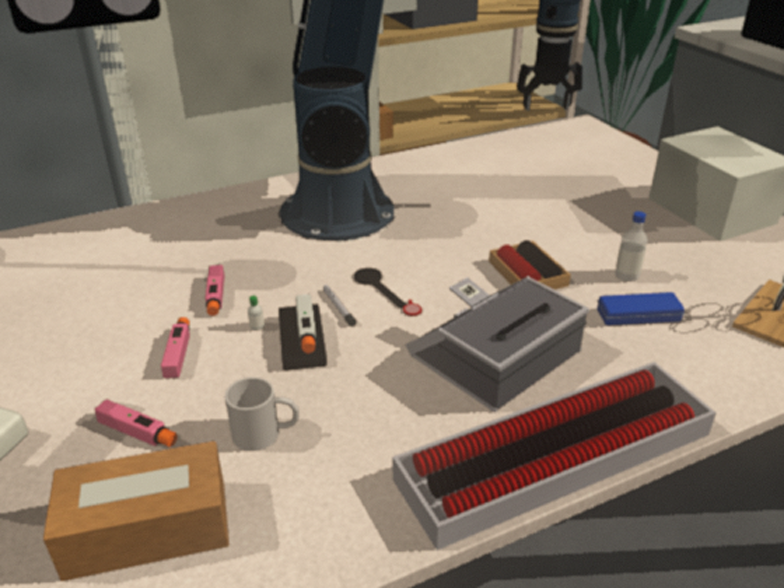

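View pics/t0.png

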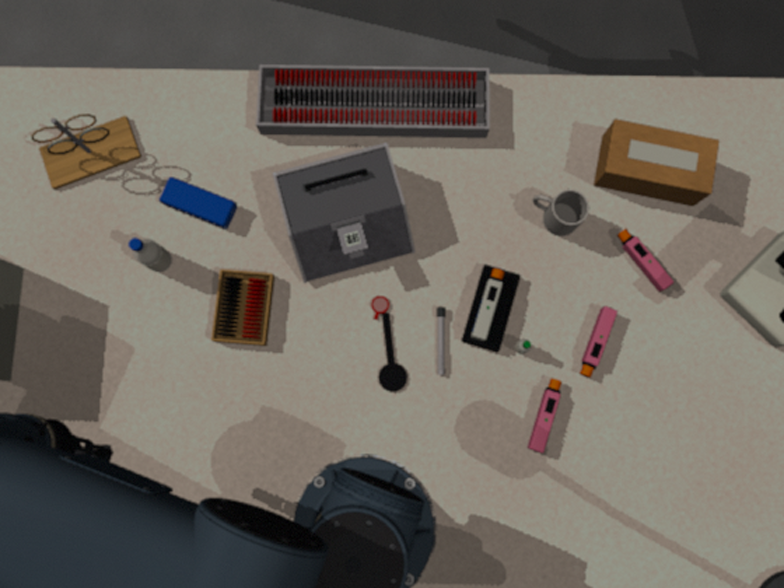

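Run:
```python
from h import *
S=bot.grab_frame("scene");T=bot.grab_frame("top")
def cr(p,x,y,w,h,s):return cv2.resize(p["frame"][y:y+h,x:x+w,::-1],None,fx=s,fy=s,interpolation=cv2.INTER_CUBIC)
cv2.imwrite("pics/c1.png",np.hstack([cr(T,190,98,110,110,4),cr(T,322,180,60,110,4)][:2]))
cv2.imwrite("pics/c2.png",np.hstack([cr(S,285,190,140,110,4),cr(S,190,195,60,110,4)]))
```

```text
(no output)
```

View pics/c1.png

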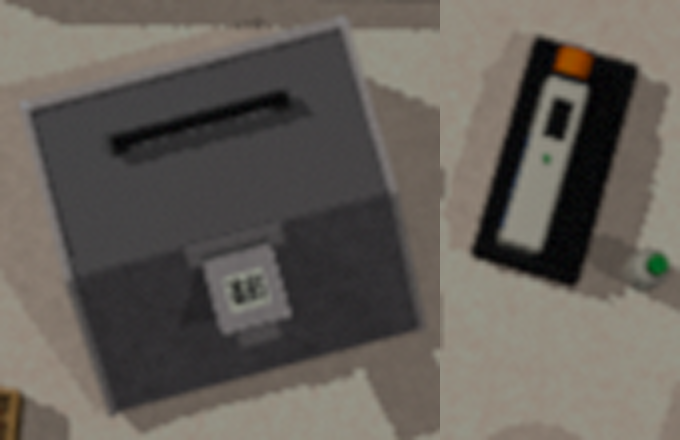

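View pics/c2.png

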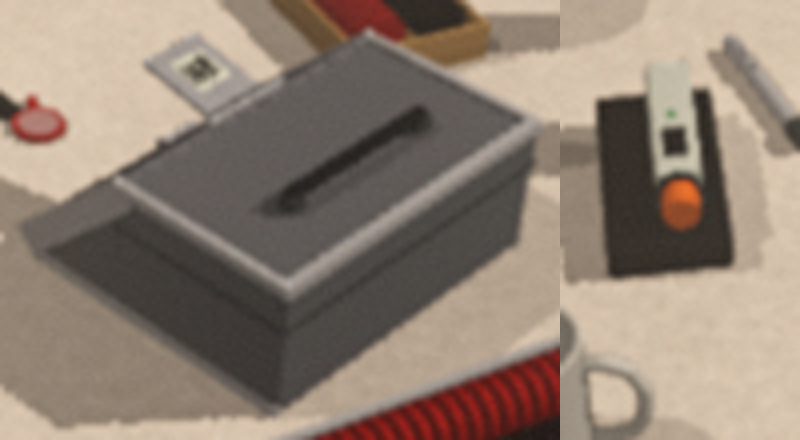

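```bash
cat > fit.py <<'E'
from h import *
from scipy.optimize import least_squares
np.set_printoptions(precision=4,suppress=True)
def fit(obs,x0,free=0):
    def W(v,P):
        c,s=np.cos(v[2]),np.sin(v[2]);P=np.array(P)/1000
        return np.array([v[0]+c*P[0]-s*P[1],v[1]+s*P[0]+c*P[1],P[2]+(v[3] if free else 0)])
    f=lambda v:np.concatenate([proj(p,W(v,P))-px for p,P,px in obs])
    r=least_squares(f,x0,loss="soft_l1");return r.x,f(r.x).reshape(-1,2)
E
python3 - <<'E'
from fit import *
import pickle
S=bot.grab_frame("scene");T=bot.grab_frame("top")
pickle.dump((S,T),open("st.pkl","wb"))
case=[(T,(110,120,100),(196.25,124.25)),(T,(110,-120,100),(275.75,103)),(T,(-110,120,15),(218,201)),(T,(-110,-120,15),(294.5,179.25)),(T,(-25,120,100),(208.75,167.25)),(T,(-25,-120,100),(287.5,146.75)),
(S,(110,-120,100),(357,263)),(S,(110,120,100),(418.75,221.25)),(S,(-25,120,100),(377.5,198)),(S,(-25,-120,100),(315,235)),(S,(110,-120,0),(354.5,292))]
print(*fit(case,[.55,0,0.1]))
for p,px in((T,(250,161)),(S,(347,215))): print(atz(p,px,.091))
t=tri(T,(190+248/4,98+290/4),S,(285+201/4,190+69/4));print("tag",t)
pad=[(T,(85,40,25),(345.75,189.25)),(T,(85,-40,25),(371.25,196.25)),(T,(-85,-40,25),(356.5,250.75)),(T,(-85,40,25),(330.75,243.75)),
(S,(85,40,25),(190+172/4,195+262/4)),(S,(85,-40,25),(190+53/4,195+273/4)),(S,(-85,-40,25),(190+38/4,195+98/4)),(S,(-85,40,25),(190+148/4,195+90/4))]
print(*fit(pad,[.45,-.2,-.2]))
for q in ("reader","nose_tip"):
    z=.025 if q=="reader" else .041
    for p in(S,T):
        for d in bot.place_of(p,q): print(q,d["pixel"],atz(p,d["pixel"],z),d["conf"])
o=[(546,78),(590,78),(543,250),(498,243)]
print([atz(T,(322+(a-440)/4,180+b/4),.057) for a,b in o], atz(T,(322+(574-440)/4,180+45/4),.05))
E
```

```text
[0.6362 0.051  0.2957] [[-2.5787 -1.1374]
 [-1.0779 -1.9374]
 [-0.8807  0.6555]
 [ 0.8785  0.4616]
 [-3.2469 -0.008 ]
 [ 0.2564 -2.2737]
 [-0.4815 -0.8693]
 [ 0.5418 -1.5612]
 [-0.9874  0.035 ]
 [-1.7684  0.4179]
 [-1.3789  2.9319]]
[0.5999 0.0349 0.091 ]
[0.5993 0.0541 0.091 ]
tag (array([0.5708, 0.031 , 0.1038]), np.float64(0.007527170557345696))
[ 0.4507 -0.2565 -0.2739] [[-0.9391 -2.0996]
 [-0.06   -1.4783]
 [-0.4198 -0.373 ]
 [-1.5378 -1.3174]
 [-0.3431 -5.7288]
 [-2.762  -4.8039]
 [-2.3637 -0.1603]
 [-0.7142 -1.1723]]
reader [217.7, 234.2] [ 0.4465 -0.2448  0.025 ] 0.85
reader [100.9, 307.2] [ 0.5858 -0.5711  0.025 ] 0.73
reader [154.4, 210.5] [ 0.2644 -0.3662  0.025 ] 0.65
reader [127.1, 250.6] [ 0.4108 -0.4748  0.025 ] 0.59
reader [389.2, 293.8] [ 0.2368 -0.3641  0.025 ] 0.97
reader [345.4, 217.5] [ 0.4532 -0.242   0.025 ] 0.81
reader [458.6, 187.0] [ 0.5491 -0.5746  0.025 ] 0.71
reader [115.0, 184.5] [0.5408 0.435  0.025 ] 0.63
reader [423.0, 243.0] [ 0.3824 -0.4645  0.025 ] 0.6
reader [269.9, 217.4] [ 0.45   -0.0228  0.025 ] 0.57
reader [352.7, 222.4] [ 0.4391 -0.2631  0.025 ] 0.33
nose_tip [220.0, 247.3] [ 0.5207 -0.265   0.041 ] 0.61
nose_tip [120.6, 314.7] [ 0.6449 -0.5375  0.041 ] 0.6
nose_tip [132.0, 231.2] [ 0.3567 -0.4475  0.041 ] 0.56
nose_tip [151.6, 224.0] [ 0.3475 -0.3934  0.041 ] 0.51
nose_tip [248.6, 156.0] [0.6291 0.043  0.041 ] 0.74
nose_tip [414.0, 271.0] [ 0.3011 -0.4318  0.041 ] 0.63
nose_tip [447.9, 165.9] [ 0.6081 -0.5405  0.041 ] 0.48
nose_tip [355.2, 191.5] [ 0.5273 -0.2689  0.041 ] 0.45
nose_tip [393.1, 268.6] [ 0.3068 -0.3732  0.041 ] 0.38
[array([ 0.5001, -0.2471,  0.057 ]), array([ 0.5006, -0.2785,  0.057 ]), array([ 0.3768, -0.244 ,  0.057 ]), array([ 0.3812, -0.2124,  0.057 ])] [ 0.5261 -0.2684  0.05  ]
```

Run:
```python
from fit import *
import pickle
S,T=pickle.load(open("st.pkl","rb"))
print({k:(v if not hasattr(v,"shape") or v.size<20 else v.shape) for k,v in S.items()})
def quad(p,x0,y0,x1,y1,mask):
    m=mask(p["frame"][y0:y1,x0:x1].astype(int)).astype(np.uint8)
    m=cv2.morphologyEx(m,cv2.MORPH_CLOSE,np.ones((3,3)))
    c=max(cv2.findContours(m,cv2.RETR_EXTERNAL,cv2.CHAIN_APPROX_NONE)[0],key=cv2.contourArea)
    return cv2.convexHull(c)[:,0]+[x0,y0],m
f=T["frame"]
print(f[215,325:380].tolist()[::2])
h,m=quad(T,320,180,378,256,lambda a:a.max(2)<60)
print("padT",cv2.minAreaRect(h.astype(np.float32)),cv2.boxPoints(cv2.minAreaRect(h.astype(np.float32))))
for n,mk in(("white",lambda a:(a.min(2)>100)),("orange",lambda a:(a[...,0]-a[...,2]>70))):
    h,m=quad(T,336,186,364,246,mk);r=cv2.minAreaRect(h.astype(np.float32));print(n,r);print(cv2.boxPoints(r))
    h,m=quad(S,205,205,235,260,mk);r=cv2.minAreaRect(h.astype(np.float32));print("S",n,r)
```

```text
{'frame': (420, 560, 3), 'camera_matrix': array([[527.7815,   0.    , 281.188 ],
       [  0.    , 527.7815, 208.9014],
       [  0.    ,   0.    ,   1.    ]]), 'T': array([[ 0.4379, -0.5065,  0.7428,  1.5196],
       [ 0.899 ,  0.2474, -0.3613, -0.5806],
       [-0.0008,  0.826 ,  0.5637,  0.8644],
       [ 0.    ,  0.    ,  0.    ,  1.    ]]), 'shot': 5}
[[148, 141, 128], [147, 140, 128], [134, 122, 111], [135, 122, 111], [135, 123, 112], [133, 121, 110], [102, 91, 82], [11, 13, 13], [13, 8, 10], [37, 42, 55], [139, 137, 126], [141, 137, 127], [134, 131, 120], [113, 110, 101], [125, 123, 112], [66, 64, 59], [6, 7, 9], [7, 6, 9], [7, 7, 6], [7, 5, 9], [16, 15, 14], [96, 88, 80], [109, 99, 90], [109, 100, 90], [108, 98, 89], [104, 95, 86], [129, 121, 111], [148, 141, 130]]
padT ((350.5094299316406, 220.2169647216797), (27.47211265563965, 57.27935791015625), 15.945394515991211) [[329.434  243.9811]
 [345.1698 188.9056]
 [371.5849 196.4528]
 [355.8491 251.5283]]
white ((347.4283447265625, 220.24362182617188), (9.762954711914062, 41.76061248779297), 16.389541625976562)
[[336.8535 238.8981]
 [348.637  198.8344]
 [358.0032 201.5892]
 [346.2197 241.6529]]
S white ((219.5, 232.0), (54.0, 29.0), 90.0)
orange ((355.0, 195.0), (6.0, 8.0), 90.0)
[[351. 192.]
 [359. 192.]
 [359. 198.]
 [351. 198.]]
S orange ((220.0, 245.5), (11.0, 8.0), 90.0)
```

```bash
cat > edge.py <<'E'
from fit import *
import pickle
from scipy.ndimage import map_coordinates
def edgefit(jobs,v,it=6,rad=5):
    # jobs: (pic, P0, P1) model edges in mm
    for k in range(it):
        obs=[]
        c,s=np.cos(v[2]),np.sin(v[2])
        W=lambda P:np.array([v[0]+(c*P[0]-s*P[1])/1e3,v[1]+(s*P[0]+c*P[1])/1e3,P[2]/1e3])
        for p,A,B in jobs:
            g=cv2.GaussianBlur(cv2.cvtColor(p["frame"],cv2.COLOR_RGB2GRAY).astype(float),(0,0),.7)
            A,B=np.array(A,float),np.array(B,float);a,b=proj(p,W(A)),proj(p,W(B))
            n=np.array([-(b-a)[1],(b-a)[0]]);n/=np.linalg.norm(n)
            t=np.arange(-rad,rad+.01,.25)
            prof=np.array([map_coordinates(g,[(a+(b-a)*f)[1]+t*n[1],(a+(b-a)*f)[0]+t*n[0]],order=1) for f in np.linspace(.12,.88,12)])
            gr=np.abs(np.gradient(prof,axis=1));m=gr.mean(0);off=t[m.argmax()]
            for f,r in zip(np.linspace(.12,.88,12),gr):
                w=(abs(t-off)<1.6);o=(t[w]*r[w]).sum()/(r[w].sum()+1e-9)
                obs.append((p,A+(B-A)*f,a+(b-a)*f+o*n,n))
        def wr(u):
            c,s=np.cos(u[2]),np.sin(u[2])
            return np.array([n@(proj(p,[u[0]+(c*P[0]-s*P[1])/1e3,u[1]+(s*P[0]+c*P[1])/1e3,P[2]/1e3])-px) for p,P,px,n in obs])
        v=least_squares(wr,v,loss="soft_l1").x
    return v,wr(v).reshape(-1,12).mean(1)
E
python3 - <<'E'
from edge import *
S,T=pickle.load(open("st.pkl","rb"))
b,c,d=(110,120,100),(110,-120,100),(-25,120,100)
e,f,g=(-25,-120,100),(-110,120,15),(-110,-120,15)
jt=[(T,b,c),(T,f,g),(T,b,d),(T,d,f),(T,c,e),(T,e,g)]
js=[(S,b,c),(S,c,e),(S,d,e),(S,(110,-120,0),c),(S,(110,-120,0),(110,120,0)),(S,(-80,-120,0),(110,-120,0))]
v0=[.636,.051,.27]
for j in (jt,js,jt+js): print(*edgefit(j,v0))
P=[(85,40,25),(85,-40,25),(-85,-40,25),(-85,40,25)]
jp=[(T,P[i],P[(i+1)%4]) for i in range(4)]
sp=[(S,P[1],P[2]),(S,P[2],P[3]),(S,P[3],P[0]),(S,(85,40,0),(85,-40,0))]
for j in (jp,sp,jp+sp): print("pad",*edgefit(j,[.45,-.25,-.26],rad=3))
H=[(50,15,57),(50,-15,57),(-75,-15,57),(-75,15,57)]
jr=[(T,H[0],H[3]),(T,H[1],H[2]),(T,H[2],H[3])]
sr=[(S,H[1],H[2]),(S,H[2],H[3]),(S,H[3],H[0])]
for j in (jr,jr+sr): print("reader",*edgefit(j,[.455,-.247,-.27],rad=3))
for q,z in(("drops",0),("drops",.035)):
    pass
print(atz(T,(322+(655-440)/4,180+265/4),.07))
print(tool()[1].as_matrix())
E
```

```text
[0.6337 0.0494 0.2813] [-1.7639  1.3498  1.635   0.5049 -1.5203 -0.5626]
[0.6307 0.0496 0.3249] [-0.571   1.2628 -1.3237 -0.371  -1.152   0.6175]
[0.6313 0.0504 0.3154] [-1.1141  1.982   2.6997  0.2076 -0.4585 -0.8598 -0.8922  1.2224 -1.5942
 -0.6126 -0.8368  0.567 ]
pad [ 0.447  -0.2566 -0.2848] [ 0.2978 -0.196   0.2722 -0.197 ]
pad [ 0.448  -0.2539 -0.2822] [-0.2131 -0.6609 -0.2157 -0.4821]
pad [ 0.4477 -0.255  -0.2821] [ 0.2598  0.3446  0.2999 -0.7356 -0.6973 -0.852   0.2646 -0.4872]
reader [ 0.4522 -0.2477 -0.2923] [-0.257   0.2576  0.    ]
reader [ 0.4533 -0.2461 -0.2821] [ 0.2998  0.9263  0.2363 -0.4918 -0.4702  0.5371]
[ 0.3661 -0.32    0.07  ]
[[-0.9394  0.3427 -0.    ]
 [ 0.3427  0.9394 -0.    ]
 [ 0.     -0.     -1.    ]]
```

```bash
cat > plan.py <<'E'
from h import *
np.set_printoptions(precision=3,suppress=True)
CASE=np.array([.634,.050,0]);YAW=.285
Rc=R.from_euler("z",YAW)
def rows(poses,base=None):
    p0,r0=base or tool()
    for p,r in poses:
        print("twist",np.round((r0.inv()*r).as_rotvec(),3).tolist(),"slide",np.round(r0.inv().apply(p-p0)*100,2).tolist())
def tilt(a,yaw=YAW): # tool z=(sin a,0,-cos a), tool y=+y in frame of yaw
    s,c=np.sin(a),np.cos(a)
    return R.from_euler("z",yaw)*R.from_matrix(np.array([[-c,0,s],[0,1,0],[-s,0,-c]]))
def latch(th,s=.050,h=.0053,k=.0078):
    e=th-np.pi/4;u=np.array([-np.cos(e),0,np.sin(e)]);w=np.array([np.sin(e),0,np.cos(e)])
    return CASE+Rc.apply(np.array([-.036,0,.091])+s*u+h*w+np.array([k,0,k]))
E
python3 - <<'E'
from plan import *
t=Rc.inv().apply(np.array([.5708,.031,.104])-CASE)-[-.036,0,.091];print(t, np.arctan2(t[2],-t[0])+np.pi/4-np.arctan2(5.6,34))
print(latch(1.4),latch(0))
rows([(latch(1.45)+[0,0,.03],tilt(np.pi/4)),(latch(1.4),tilt(np.pi/4))])
E
```

```text
[-0.03  -0.     0.013] 1.0311556212990343
[0.571 0.031 0.132] [0.569 0.031 0.067]
twist [-0.249, -0.758, -0.601] slide [-52.67, -27.38, 6.75]
twist [-0.249, -0.758, -0.601] slide [-52.53, -27.48, 9.93]
```

```bash
python3 -m crank '{"twist":[[-0.25,-0.76,-0.6],[-0.25,-0.76,-0.6],[-0.25,-0.76,-0.6],[-0.25,-0.76,-0.6],[-0.25,-0.76,-0.6],[-0.25,-0.76,-0.6],[-0.25,-0.76,-0.6],[-0.25,-0.76,-0.6],[-0.25,-0.76,-0.6],[-0.25,-0.76,-0.6]],"slide":[[-52.7,-27.4,6.7],[-52.7,-27.4,6.7],[-52.7,-27.4,6.7],[-52.7,-27.4,6.7],[-52.7,-27.4,6.7],[-52.7,-27.4,6.7],[-52.7,-27.4,6.7],[-52.7,-27.4,6.7],[-52.7,-27.4,6.7],[-52.7,-27.4,6.7]],"gripper":[0,0,0,0,0,0,0,0,0,0]}'
python3 - <<'E'
from plan import *
print(tool()[0],tool()[1].as_matrix(),bot.read_state()["qpos"])
p=tool();rows([(latch(t),tilt(np.pi/4)) for t in (1.4,1.2,1.0,.8,.6,.4,.25,.1,0,-.05)])
W=bot.grab_frame("wrist");save(W,"w1",s=1.3);print(W["camera_matrix"],W["T"])
for q in("tag","latch_hinge"):print(q,bot.place_of(W,q))
E
```

```text
clock: 3.05
ee_pos: [0.5379, 0.0716, 0.1701]
ee_rot: [0.381, -0.131, 0.914, 0.055]
wrist_force: [1.0, 2.6, 0.9]
grip_width: -0.0001
grasp_force: 0.0
[0.538 0.072 0.17 ] [[-0.676 -0.281  0.681]
 [-0.197  0.96   0.2  ]
 [-0.71   0.    -0.704]] [ 0.027 -0.213 -0.983  0.028  0.182 -0.183]
twist [-0.0, 0.004, -0.001] slide [1.28, -4.78, 4.12]
twist [-0.0, 0.004, -0.001] slide [2.28, -4.78, 4.28]
twist [-0.0, 0.004, -0.001] slide [3.21, -4.78, 4.64]
twist [-0.0, 0.004, -0.001] slide [4.06, -4.78, 5.17]
twist [-0.0, 0.004, -0.001] slide [4.79, -4.78, 5.86]
twist [-0.0, 0.004, -0.001] slide [5.37, -4.78, 6.69]
twist [-0.0, 0.004, -0.001] slide [5.68, -4.78, 7.37]
twist [-0.0, 0.004, -0.001] slide [5.89, -4.78, 8.09]
twist [-0.0, 0.004, -0.001] slide [5.97, -4.78, 8.59]
twist [-0.0, 0.004, -0.001] slide [6.0, -4.78, 8.84]
[[325.192   0.    283.357]
 [  0.    325.192 209.876]
 [  0.      0.      1.   ]] [[-0.281 -0.446 -0.85   0.389]
 [ 0.96  -0.131 -0.248  0.028]
 [-0.001 -0.885  0.465  0.219]
 [ 0.     0.     0.     1.   ]]
tag [{'pixel': [213.8, 181.5], 'conf': 0.56}]
latch_hinge [{'pixel': [224.3, 188.5], 'conf': 0.97}]
```

View pics/w1.png

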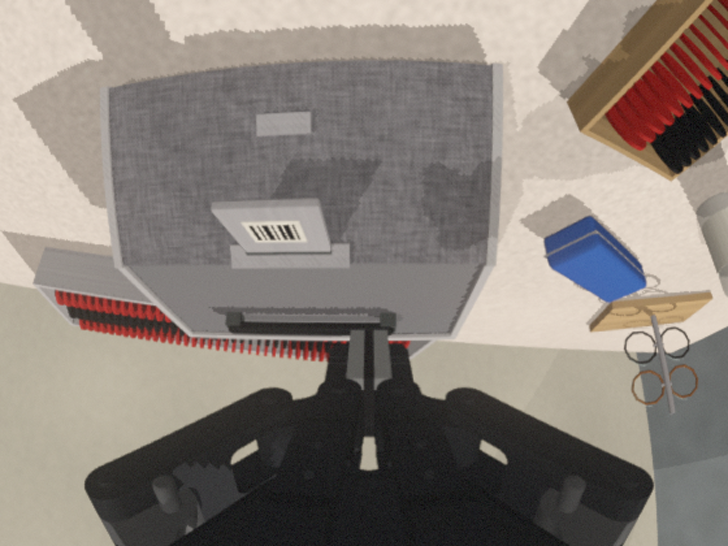

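```bash
cat >> h.py <<'E'
def projf(p,X):
    T=p["T"];c=T[:3,:3].T@(np.asarray(X)-T[:3,3]);d=np.array([c[0],-c[1],-c[2]]);K=p["camera_matrix"]
    n=np.hypot(d[0],d[1]);th=np.arctan2(n,d[2])
    return np.array([K[0,2]+K[0,0]*th*d[0]/n,K[1,2]+K[0,0]*th*d[1]/n])
def rayf(p,px):
    K=p["camera_matrix"];u=np.array([px[0]-K[0,2],px[1]-K[1,2]])/K[0,0];th=np.linalg.norm(u)
    d=np.array([*(np.sin(th)*u/th),np.cos(th)]);return p["T"][:3,3],p["T"][:3,:3]@(d*[1,-1,-1])
E
python3 - <<'E'
from fit import *
import fit
W=bot.grab_frame("wrist")
fit.proj=projf
o=[((-25,120,100),(490,264)),((-25,-120,100),(117,264)),((-110,120,15),(495,65)),((-110,-120,15),(106,88)),((110,120,100),(449,335)),((110,-120,100),(193,333)),((-36,0,91),(290,257))]
ob=[(W,P,np.array(x)/1.3) for P,x in o]
v,r=fit.fit(ob,[.634,.05,.285]);print(v,r*1.3)
v,r=fit.fit(ob[:4]+ob[6:],[.634,.05,.285]);print(v,r*1.3)
for th in (1.,1.1,1.2,1.3):
    e=th-np.pi/4;c=np.array([-36-34*np.cos(e)+5.6*np.sin(e),0,91+34*np.sin(e)+5.6*np.cos(e)])
    X=np.array([v[0],v[1],0])+R.from_euler("z",v[2]).apply(c/1000);print(th,projf(W,X)*1.3)
print(tool()[0])
E
```

```text
[0.6354 0.0486 0.2837] [[  0.0726   4.4652]
 [  1.3557   5.8483]
 [  1.9648  -0.0175]
 [ -2.4159  -0.1399]
 [  2.8334   6.0948]
 [ -2.5409   5.3348]
 [ -2.3301 -10.6928]]
[0.6354 0.0487 0.2838] [[  0.1515   4.5093]
 [  1.4863   5.9038]
 [  2.0396   0.0688]
 [ -2.3001  -0.0634]
 [ -2.2043 -10.6335]]
1.0 [274.6949 234.7379]
1.1 [274.5407 241.5339]
1.2 [274.5556 248.404 ]
1.3 [274.7397 255.2432]
[0.5369 0.0715 0.1688]
```

```bash
sed -i 's/CASE=.*/CASE=np.array([.635,.049,0]);YAW=.284/' plan.py; python3 -m crank '{"twist":[[0,0,0],[0,0,0],[0,0,0],[0,0,0],[0,0,0],[0,0,0],[0,0,0],[0,0,0],[0,0,0],[0,0,0]],"slide":[[0,-4.8,2.5],[1.3,-4.8,4.1],[2.3,-4.8,4.3],[3.2,-4.8,4.6],[4.1,-4.8,5.2],[4.8,-4.8,5.9],[5.4,-4.8,6.7],[5.7,-4.8,7.4],[5.9,-4.8,8.1],[6.0,-4.8,8.4]],"gripper":[0,0,0,0,0,0,0,0,0,0]}'
python3 - <<'E'
from plan import *
rows([(latch(t),tilt(np.pi/4)) for t in (.05,0,-.05)])
E
```

```text
clock: 4.5
ee_pos: [0.567, 0.0323, 0.0676]
ee_rot: [0.38, -0.131, 0.914, 0.055]
wrist_force: [-0.5, 1.0, 2.0]
grip_width: -0.0003
grasp_force: 0.7
twist [0.001, 0.002, -0.0] slide [-0.19, -0.3, -0.04]
twist [0.001, 0.002, -0.0] slide [-0.16, -0.3, 0.21]
twist [0.001, 0.002, -0.0] slide [-0.14, -0.3, 0.46]
```

```bash
python3 -m crank '{"twist":[[0,0,0],[0,0,0],[0,0,0],[0,0,0],[0,0,0],[0,0,0],[0,0,0],[0,0,0],[0,0,0],[0,0,0]],"slide":[[0,0,0.05],[0,0,0.1],[0,0,0.15],[0,0,0.2],[0,0,0.25],[0,0,0.3],[0,0,0.35],[0,0,0.4],[0,0,0.4],[0,0,0.4]],"gripper":[0,0,0,0,0,0,0,0,0,0]}'
```

```text
clock: 5.75
ee_pos: [0.5692, 0.0326, 0.065]
ee_rot: [0.38, -0.13, 0.914, 0.055]
wrist_force: [-19.9, -4.8, 18.0]
grip_width: 0.0001
grasp_force: 14.0
```

```bash
cat >> plan.py <<'E'
RD=np.array([.4525,-.247,.025]);RY=-.284
def grasp(back=0,a=np.radians(25),x=-.004,z=.007,org=RD,yaw=RY):
    r=tilt(a,yaw);return org+R.from_euler("z",yaw).apply([x,0,z])-back*r.as_matrix()[:,2],r
E
python3 - <<'E'
from plan import *
p,r=tool()
print(grasp(.08)[0],grasp()[0])
rows([(p-.08*r.as_matrix()[:,2],r),grasp(.08),grasp()])
E
```

```text
[ 0.416 -0.236  0.105] [ 0.449 -0.246  0.032]
twist [0.0, 0.0, 0.0] slide [0.0, -0.0, -8.0]
twist [0.328, 0.341, 0.467] slide [12.87, -21.54, -18.54]
twist [0.328, 0.341, 0.467] slide [15.99, -23.36, -11.4]
```

```bash
python3 -m crank '{"twist":[[0,0,0],[0,0,0],[0.05,0.05,0.08],[0.15,0.15,0.2],[0.25,0.25,0.35],[0.33,0.34,0.47],[0.33,0.34,0.47],[0.33,0.34,0.47],[0.33,0.34,0.47],[0.33,0.34,0.47]],"slide":[[0,0,-4],[0,0,-8],[2,-3,-11],[5,-8,-14],[9,-14,-18],[12.9,-21.5,-18.5],[12.9,-21.5,-18.5],[12.9,-21.5,-18.5],[12.9,-21.5,-18.5],[12.9,-21.5,-18.5]],"gripper":[0,0,2,4,5.5,5.5,5.5,5.5,5.5,5.5]}'
python3 - <<'E'
from plan import *
print(tool()[0])
rows([grasp(.08),grasp(.02),grasp()])
W=bot.grab_frame("wrist");T=bot.grab_frame("top");S=bot.grab_frame("scene")
a=cv2.resize(W["frame"],None,fx=1,fy=1);b=cv2.resize(T["frame"][98:203,190:300],(440,420),interpolation=cv2.INTER_CUBIC)
cv2.imwrite("pics/w2.png",cv2.resize(np.hstack([a,b])[:,:,::-1],None,fx=.8,fy=.8))
for q in("reader","nose_tip"):
    for d in bot.place_of(W,q)[:2]:
        o,k=rayf(W,d["pixel"]);z=.025 if q=="reader" else .041;print(q,d,o+k*(z-o[2])/k[2])
c,s=np.cos(RY),np.sin(RY)
f=lambda x,y,z:RD+np.array([c*x-s*y,s*x+c*y,z])
for P in((.05,.015,.032),(.05,-.015,.032),(-.075,-.015,.032),(-.075,.015,.032),(.075,0,.016)):print(projf(W,f(*P))*.8)
for q in ["tag"]:
    d1,d2=bot.place_of(T,q),bot.place_of(S,q);print(d1[:2],d2[:2])
E
```

```text
clock: 7.0
ee_pos: [0.4168, -0.2351, 0.1041]
ee_rot: [0.215, 0.139, 0.966, -0.031]
wrist_force: [-0.8, -0.1, -0.8]
grip_width: 0.055
grasp_force: 0.0
[ 0.417 -0.235  0.104]
twist [-0.0, 0.001, -0.002] slide [0.0, -0.14, -0.04]
twist [-0.0, 0.001, -0.002] slide [0.01, -0.14, 5.96]
twist [-0.0, 0.001, -0.002] slide [0.01, -0.14, 7.96]
reader {'pixel': [77.8, 303.3], 'conf': 0.96} [ 0.528 -0.545  0.025]
reader {'pixel': [40.6, 193.1], 'conf': 0.92} [ 0.369 -0.441  0.025]
nose_tip {'pixel': [280.9, 289.9], 'conf': 0.68} [ 0.525 -0.27   0.041]
nose_tip {'pixel': [39.5, 100.2], 'conf': 0.66} [ 0.301 -0.362  0.041]
[241.477 230.89 ]
[211.351 230.913]
[203.182 122.739]
[248.584 122.649]
[226.491 231.57 ]
[{'pixel': [250.9, 171.7], 'conf': 0.59}, {'pixel': [358.3, 193.1], 'conf': 0.4}] [{'pixel': [335.5, 219.4], 'conf': 0.46}]
```

View pics/w2.png

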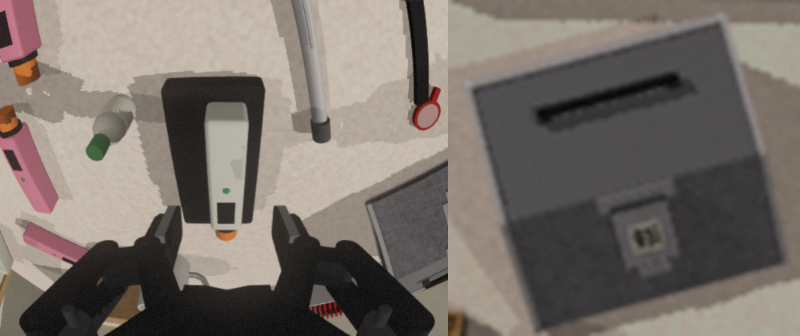

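```bash
python3 -m crank '{"twist":[[0,0,0],[0,0,0],[0,0,0],[0,0,0],[0,0,0],[0,0,0],[0,0,0],[0,0,0],[0,0,0],[0,0,0]],"slide":[[0,-0.1,2],[0,-0.1,4],[0,-0.1,6],[0,-0.1,7.5],[0,-0.1,8],[0,-0.1,8],[0,-0.1,8],[0,-0.1,8],[0,-0.1,8],[0,-0.1,8]],"gripper":[5.5,5.5,5.5,5.5,5.5,5.5,2,2,2,2]}'
python3 - <<'E'
from plan import *
T=bot.grab_frame("top")
def tagp(d=0):return CASE+Rc.apply(np.array([-.036,0,.091])+.034*np.array([-.7071,0,-.7071])+(.0056+d)*np.array([-.7071,0,.7071]))
S=bot.grab_frame("scene");print(tagp(),proj(T,tagp()),proj(S,tagp()),bot.read_state()["ft_torque"])
E
```

```text
clock: 8.6
ee_pos: [0.449, -0.2466, 0.0322]
ee_rot: [0.215, 0.14, 0.966, -0.031]
wrist_force: [-4.2, 2.4, 6.7]
grip_width: 0.029
grasp_force: 59.4
[0.574 0.031 0.071] [251.539 171.845] [333.644 218.471] [0.289 0.456 0.081]
```

```bash
cat >> plan.py <<'E'
n=Rc.apply([-.7071,0,.7071])
TAG=CASE+Rc.apply(np.array([-.036,0,.091])+.034*np.array([-.7071,0,-.7071])+.0056*np.array([-.7071,0,.7071]))
Rr=Rc*R.from_euler("y",np.pi/4)
def press(d):return TAG+d*n+Rr.apply([-.079,0,-.009]),Rr*tilt(np.radians(25),0)
E
python3 - <<'E'
from plan import *
p,r=tool()
print(press(.06)[0],press(0)[0])
rows([(p+[0,0,.03],r),(p+[0,0,.15],r),press(.06),press(.03)])
E
```

```text
[0.473 0.002 0.163] [0.514 0.014 0.12 ]
twist [0.0, 0.0, 0.0] slide [-1.27, 0.0, -2.72]
twist [0.0, 0.0, 0.0] slide [-6.37, 0.01, -13.58]
twist [-0.026, 0.765, -0.586] slide [-1.25, 24.51, -13.83]
twist [-0.026, 0.765, -0.586] slide [-1.97, 25.65, -11.15]
```

```bash
python3 -m crank '{"twist":[[0,0,0],[0,0,0],[0,0,0],[0,0.15,-0.1],[-0.01,0.3,-0.22],[-0.01,0.44,-0.34],[-0.02,0.58,-0.45],[-0.03,0.7,-0.54],[-0.03,0.765,-0.586],[-0.03,0.765,-0.586]],"slide":[[-1.3,0,-2.7],[-4,0,-8],[-6.4,0,-13.6],[-5.5,4,-14],[-5,9,-14.5],[-4,14,-14.5],[-3,19,-14],[-2,23,-14],[-1.25,24.5,-13.8],[-1.25,24.5,-13.8]],"gripper":[2,2,2,2,2,2,2,2,2,2]}'
python3 - <<'E'
from plan import *
W=bot.grab_frame("wrist");S=bot.grab_frame("scene");T=bot.grab_frame("top")
s=bot.read_state();print(tool()[0],s["grasp_force"],s["grip_width"],s["qpos"],s["wrist_force"])
rows([press(.06),press(.02),press(.005)])
for n_,p,f in(("W",W,projf),("T",T,proj),("S",S,proj)):
    tp,rr=tool();rr=rr*tilt(np.radians(25),0).inv();nose=tp+rr.apply([.079,0,.009])
    for q in("tag","nose_tip"):print(n_,q,[(np.round(d["pixel"],1),d["conf"]) for d in bot.place_of(p,q)[:2]],"model",f(p,TAG if q=="tag" else nose))
cv2.imwrite("pics/w3.png",np.hstack([cv2.resize(S["frame"][150:290,240:420],(540,420)),cv2.resize(T["frame"][140:240,210:280],(250,420))])[:,:,::-1])
E
```

```text
clock: 9.95
ee_pos: [0.4732, 0.0029, 0.1608]
ee_rot: [-0.173, -0.141, 0.974, -0.022]
wrist_force: [0.1, -0.9, -1.7]
grip_width: 0.0291
grasp_force: 59.8
[0.473 0.001 0.162] 59.837942719459534 0.029104674704332166 [ 0.052  0.5    0.133  1.543 -0.074 -0.219] [-0.143 -0.481 -0.92 ]
twist [0.004, 0.003, 0.001] slide [-0.01, 0.06, -0.04]
twist [0.004, 0.003, 0.001] slide [-3.63, 0.05, 1.66]
twist [0.004, 0.003, 0.001] slide [-4.99, 0.04, 2.3]
W tag [] model [281.674 379.267]
W nose_tip [(array([280.9, 348.6]), 0.64), (array([46.5, 38.1]), 0.51)] model [281.142 351.949]
T tag [] model [251.539 171.845]
T nose_tip [(array([445. , 167.9]), 0.58), (array([395. , 270.5]), 0.56)] model [254.742 182.416]
S tag [(array([338.2, 222.1]), 0.54)] model [333.644 218.471]
S nose_tip [(array([151.4, 219.4]), 0.51), (array([122.7, 313. ]), 0.43)] model [322.425 198.221]
```

View pics/w3.png

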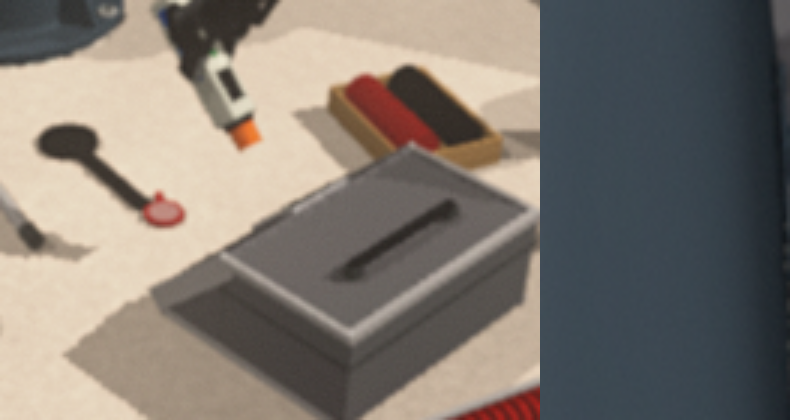

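```bash
cat >> plan.py <<'E'
def force(k=6):
    F=[]
    for i in range(k):
        bot.grab_frame("wrist");F.append(bot.read_state()["wrist_force"])
    F=np.array(F);return F.mean(0),F.std(0),F.mean(0)@n
E
python3 -m crank '{"twist":[[0,0,0],[0,0,0],[0,0,0],[0,0,0],[0,0,0],[0,0,0],[0,0,0],[0,0,0],[0,0,0],[0,0,0]],"slide":[[-1,0.05,0.4],[-2,0.05,0.9],[-3,0.05,1.4],[-3.6,0.05,1.65],[-4.1,0.05,1.9],[-4.5,0.05,2.1],[-4.7,0.05,2.2],[-4.8,0.05,2.25],[-4.8,0.05,2.25],[-4.8,0.05,2.25]],"gripper":[2,2,2,2,2,2,2,2,2,2]}'
python3 - <<'E'
from plan import *
print(force());p,r=tool();print((p-press(0)[0])@n, Rc.inv().apply(p-press(0)[0]))
rows([press(x) for x in(.006,.004,.002,0,-.002,-.004)])
E
```

```text
clock: 11.65
ee_pos: [0.5088, 0.0129, 0.1245]
ee_rot: [-0.172, -0.14, 0.975, -0.022]
wrist_force: [-0.4, -0.2, -1.9]
grip_width: 0.0289
grasp_force: 59.8
(array([ 0.215,  0.107, -1.648]), array([0.457, 0.258, 0.319]), np.float64(-1.3328172331129198))
0.006403208570592709 [-0.005  0.001  0.004]
twist [0.004, 0.001, 0.002] slide [-0.07, -0.08, -0.05]
twist [0.004, 0.001, 0.002] slide [-0.25, -0.08, 0.03]
twist [0.004, 0.001, 0.002] slide [-0.43, -0.08, 0.12]
twist [0.004, 0.001, 0.002] slide [-0.61, -0.08, 0.2]
twist [0.004, 0.001, 0.002] slide [-0.79, -0.08, 0.29]
twist [0.004, 0.001, 0.002] slide [-0.97, -0.08, 0.37]
```

```bash
python3 -m crank '{"twist":[[0,0,0],[0,0,0],[0,0,0],[0,0,0],[0,0,0],[0,0,0],[0,0,0],[0,0,0],[0,0,0],[0,0,0]],"slide":[[-0.09,-0.05,0.04],[-0.18,-0.05,0.08],[-0.27,-0.05,0.13],[-0.36,-0.05,0.17],[-0.45,-0.05,0.21],[-0.54,-0.05,0.25],[-0.6,-0.05,0.28],[-0.6,-0.05,0.28],[-0.6,-0.05,0.28],[-0.6,-0.05,0.28]],"gripper":[2,2,2,2,2,2,2,2,2,2]}'
python3 - <<'E'
from plan import *
F=force();print(F,(F[2]+1.33)/.7);p,r=tool();print((p-press(0)[0])@n)
W=bot.grab_frame("wrist");print(bot.place_of(W,"tag"),projf(W,TAG));save(W,"w4",(200,250,370,420),3)
E
```

```text
clock: 13.2
ee_pos: [0.5134, 0.0138, 0.1197]
ee_rot: [-0.172, -0.14, 0.975, -0.022]
wrist_force: [-0.2, -0.5, -1.7]
grip_width: 0.0292
grasp_force: 59.8
(array([ 0.083, -0.035, -2.142]), array([0.308, 0.529, 0.516]), np.float64(-1.5636305562939354)) -0.33375793756276484
-0.0002667398632357305
[{'pixel': [60.0, 115.4], 'conf': 0.16}] [283.229 352.256]
```

View pics/w4.png

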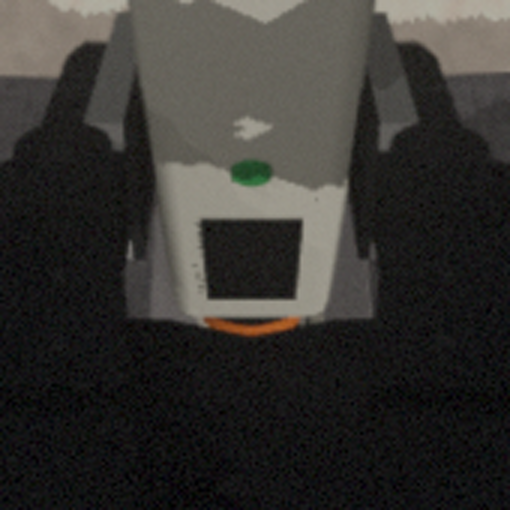

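```bash
python3 -m crank '{"twist":[[0,0,0],[0,0,0],[0,0,0],[0,0,0],[0,0,0],[0,0,0],[0,0,0],[0,0,0],[0,0,0],[0,0,0]],"slide":[[-0.05,0,0.02],[-0.09,0,0.04],[-0.14,0,0.06],[-0.18,0,0.08],[-0.23,0,0.1],[-0.27,0,0.13],[-0.32,0,0.15],[-0.36,0,0.17],[-0.36,0,0.17],[-0.36,0,0.17]],"gripper":[2,2,2,2,2,2,2,2,2,2]}'
python3 - <<'E'
from plan import *
F=force();print(F,(F[2]+1.33)/.7);p,r=tool();print((p-press(0)[0])@n)
E
```

```text
clock: 14.85
ee_pos: [0.5161, 0.0146, 0.1169]
ee_rot: [-0.172, -0.14, 0.975, -0.022]
wrist_force: [-0.7, -0.7, -0.3]
grip_width: 0.0288
grasp_force: 59.8
(array([-0.916, -0.161, -0.398]), array([0.31 , 0.375, 0.449]), np.float64(0.3720614408460393)) 2.4315163440657703
-0.004223695741899189
```

```bash
python3 -m crank '{"twist":[[0,0,0],[0,0,0],[0,0,0],[0,0,0],[0,0,0],[0,0,0],[0,0,0],[0,0,0],[0,0,0],[0,0,0]],"slide":[[-0.04,0,0.02],[-0.08,0,0.04],[-0.12,0,0.06],[-0.16,0,0.08],[-0.2,0,0.1],[-0.23,0,0.11],[-0.23,0,0.11],[-0.23,0,0.11],[-0.23,0,0.11],[-0.23,0,0.11]],"gripper":[2,2,2,2,2,2,2,2,2,2]}'
python3 - <<'E'
from plan import *
F=force(10);print(F,(F[2]+1.4)/.7);p,r=tool();print((p-press(0)[0])@n)
E
```

```text
clock: 16.4
ee_pos: [0.5178, 0.0151, 0.1151]
ee_rot: [-0.172, -0.14, 0.975, -0.022]
wrist_force: [-1.7, -0.7, 1.3]
grip_width: 0.0287
grasp_force: 59.9
(array([-2.02 , -0.849,  0.787]), array([0.623, 0.508, 0.512]), np.float64(2.0952952646443572)) 4.993278949491939
-0.00676808672604802
```

```bash
for i in 1 2; do python3 -m crank '{"twist":[[0,0,0],[0,0,0],[0,0,0],[0,0,0],[0,0,0],[0,0,0],[0,0,0],[0,0,0],[0,0,0],[0,0,0]],"slide":[[0,0,0],[0,0,0],[0,0,0],[0,0,0],[0,0,0],[0,0,0],[0,0,0],[0,0,0],[0,0,0],[0,0,0]],"gripper":[2,2,2,2,2,2,2,2,2,2]}'; done
python3 - <<'E'
from plan import *
p,r=tool();PAD=np.array([.4475,-.2555,.025])
cc=lambda h:grasp(0,org=PAD+np.array([0,0,h])+R.from_euler("z",-.283).apply([.0125*0,0,0]),yaw=-.283)
rows([(p+.03*n,r),(p+.06*n+[0,0,.01],r),cc(.12),cc(.03)])
print(cc(.12)[0],cc(0.)[0])
E
```

```text
clock: 18.15
ee_pos: [0.5178, 0.0151, 0.1151]
ee_rot: [-0.172, -0.14, 0.975, -0.022]
wrist_force: [-2.1, -1.4, 1.1]
grip_width: 0.029
grasp_force: 59.9
clock: 19.4
ee_pos: [0.5178, 0.0151, 0.1151]
ee_rot: [-0.172, -0.14, 0.975, -0.022]
wrist_force: [-2.5, -0.9, 0.7]
grip_width: 0.0288
grasp_force: 59.9
twist [0.0, 0.0, 0.0] slide [2.72, 0.01, -1.27]
twist [0.0, 0.0, 0.0] slide [5.78, 0.03, -3.48]
twist [0.03, -0.764, 0.581] slide [15.1, -23.77, 1.44]
twist [0.03, -0.764, 0.581] slide [12.03, -23.81, 9.9]
[ 0.444 -0.254  0.152] [ 0.444 -0.254  0.032]
```

```bash
python3 -m crank '{"twist":[[0,0,0],[0,0,0],[0,0,0],[0,-0.15,0.1],[0.01,-0.3,0.22],[0.02,-0.44,0.34],[0.02,-0.58,0.44],[0.03,-0.7,0.53],[0.03,-0.764,0.581],[0.03,-0.764,0.581]],"slide":[[1,0,-0.5],[2.7,0,-1.3],[5.8,0,-3.5],[8,-4,-3.5],[10,-9,-2.5],[12,-14,-1],[13.5,-19,0.3],[15,-23,1.2],[15.1,-23.8,1.4],[15.1,-23.8,1.4]],"gripper":[2,2,2,2,2,2,2,2,2,2]}'
python3 - <<'E'
from plan import *
PAD=np.array([.4475,-.2555,.025])
cc=lambda h:grasp(0,org=PAD+np.array([0,0,h]),yaw=-.283)
print(tool()[0]);rows([cc(h) for h in (.12,.06,.03,.01,.003,.001)])
W=bot.grab_frame("wrist");save(W,"w5",(150,100,400,320),2.4)
E
```

```text
clock: 20.65
ee_pos: [0.442, -0.2547, 0.1524]
ee_rot: [0.214, 0.138, 0.967, -0.031]
wrist_force: [-0.5, 0.3, -2.0]
grip_width: 0.0292
grasp_force: 60.0
[ 0.442 -0.255  0.152]
twist [-0.001, -0.001, -0.001] slide [-0.12, 0.08, 0.1]
twist [-0.001, -0.001, -0.001] slide [2.42, 0.08, 5.54]
twist [-0.001, -0.001, -0.001] slide [3.68, 0.08, 8.26]
twist [-0.001, -0.001, -0.001] slide [4.53, 0.08, 10.08]
twist [-0.001, -0.001, -0.001] slide [4.82, 0.08, 10.71]
twist [-0.001, -0.001, -0.001] slide [4.91, 0.08, 10.89]
```

View pics/w5.png

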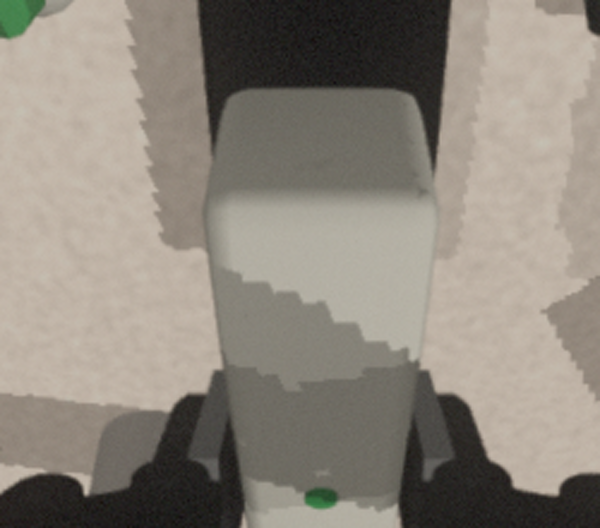

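```bash
python3 -m crank '{"twist":[[0,0,0],[0,0,0],[0,0,0],[0,0,0],[0,0,0],[0,0,0],[0,0,0],[0,0,0],[0,0,0],[0,0,0]],"slide":[[1.2,0.08,2.8],[2.4,0.08,5.5],[3.7,0.08,8.3],[4.3,0.08,9.5],[4.53,0.08,10.1],[4.7,0.08,10.4],[4.8,0.08,10.65],[4.86,0.08,10.8],[4.9,0.08,10.87],[4.9,0.08,10.87]],"gripper":[2,2,2,2,2,2,2,2,2,2]}'
```

```text
clock: 21.95
ee_pos: [0.4455, -0.2544, 0.0332]
ee_rot: [0.214, 0.138, 0.967, -0.03]
wrist_force: [0.9, 0.2, -1.5]
grip_width: 0.0292
grasp_force: 60.0
```

```bash
python3 -m crank '{"twist":[[0,0,0],[0,0,0],[0,0,0],[0,0,0],[0,0,0],[0,0,0],[0,0,0],[0,0,0],[0,0,0],[0,0,0]],"slide":[[0.02,0,0.04],[0.04,0,0.08],[0.04,0,0.09],[0.04,0,0.09],[0.04,0,0.09],[0.04,0,0.09],[0.04,0,0.09],[0.04,0,0.09],[0.04,0,0.09],[0.04,0,0.09]],"gripper":[2,2,2,2,3.5,5,5.5,5.5,5.5,5.5]}'
python3 -m crank '{"twist":[[0,0,0],[0,0,0],[0,0,0],[0,0,0],[0,0,0],[0,0,0],[0,0,0],[0,0,0],[0,0,0],[0,0,0]],"slide":[[0,0,-2],[0,0,-5],[0,0,-9],[0,0,-14],[0,0,-18],[0,0,-20],[0,0,-20],[0,0,-20],[0,0,-20],[0,0,-20]],"gripper":[5.5,5.5,5.5,5.5,5.5,5.5,5.5,5.5,5.5,5.5]}'
python3 - <<'E'
from plan import *
S=bot.grab_frame("scene");T=bot.grab_frame("top")
a=cv2.resize(S["frame"][150:320,80:460],None,fx=2,fy=2);b=cv2.resize(T["frame"][95:270,190:400],None,fx=1.4,fy=1.4)
c=np.zeros((600,760,3),np.uint8);c[:340]=a;c[345:345+b.shape[0],:b.shape[1]]=b
w=cv2.resize(bot.grab_frame("wrist")["frame"],(340,255));c[345:600,400:740]=w
cv2.imwrite("pics/end.png",c[:,:,::-1])
E
```

```text
clock: 23.2
ee_pos: [0.4455, -0.2543, 0.0321]
ee_rot: [0.214, 0.138, 0.967, -0.03]
wrist_force: [-0.5, 0.3, 0.6]
grip_width: 0.0548
grasp_force: 0.0
clock: 24.45
ee_pos: [0.3644, -0.2306, 0.2127]
ee_rot: [0.214, 0.137, 0.967, -0.03]
wrist_force: [-0.2, -0.1, 0.4]
grip_width: 0.0548
grasp_force: 0.0
```

View pics/end.png

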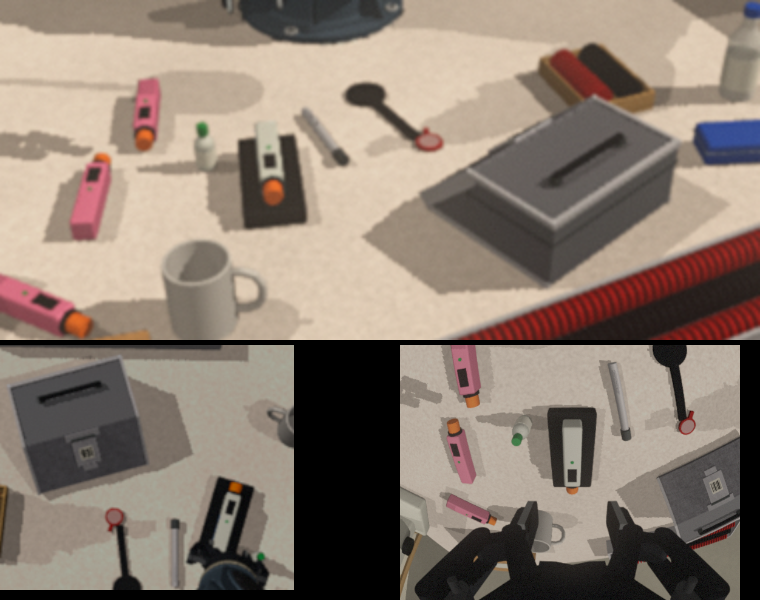

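Run:
```python
from edge import *
import edge
S=bot.grab_frame("scene");W=bot.grab_frame("wrist")
H=[(50,15,57),(50,-15,57),(-75,-15,57),(-75,15,57)]
print(*edgefit([(S,H[1],H[2]),(S,H[2],H[3]),(S,H[3],H[0])],[.4475,-.2555,-.283],rad=3))
edge.proj=projf
P=[(85,40,25),(85,-40,25),(-85,-40,25),(-85,40,25)]
print(*edgefit([(W,H[1],H[2]),(W,(-75,-15,25),(-75,15,25)),(W,H[3],H[0])],[.4475,-.2555,-.283],rad=3))
print(*edgefit([(W,P[1],P[2]),(W,P[2],P[3]),(W,P[3],P[0])],[.4475,-.2555,-.283],rad=4))
```

```text
[ 0.4527 -0.2545 -0.2847] [-0.009   0.0047 -0.0083]
[ 0.45   -0.2565 -0.2827] [-0.3258  0.     -0.3259]
[ 0.4477 -0.2565 -0.2835] [-0.5285 -0.0092 -0.527 ]
```

The reader lies within about 2–4 mm of the pad's middle and is aligned with it. The latch is shut and nothing else has moved, so I'm handing the job in.

```bash
python3 -c "
from plant import bot
print(bot.job_done())"
```

```text
the job is handed in; nothing more can be done
None
```

I handed the job in at about 25 s: I shut the latch, held the reader's nose on the tag about 5 mm in (worked out from the wrist force) for over 2 s, then laid it back flat, 2–4 mm off the pad's middle; the final pictures show the latch still shut and nothing else visibly moved.

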